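Hold a valve sealed in the hand leak-test press

ROBOT

A 6-joint arm with a two-finger parallel gripper is mounted at the origin on a cart in front of the work surface, level with it; the furniture and walls round the work are solid. World frame = base frame: x ahead of the robot, y to its left, z up, the work surface at z = 0. Lengths are in m, angles in rad, forces in N, time in s.
With the tool pointing down it reaches from about 0.375 to 0.9 m from the base axis. Payload 3.1 kg.
Tool frame: the origin (TCP) lies between the finger pads; the fingertips stand 17 mm ahead of it and the grasp point (between the pads) lies 2 mm behind it (finger_overhang is the z of the fingertips in the tool frame, in m); z points along the fingers, y is the line along which they close (so a half turn about z gives the same grasp; the last joint's range is limited). The gripper opens to 85 mm and grips with 20 to 120 N. Pads are 22 mm wide; open, the fingers measure 114 mm over their backs; the gripper's body (76 mm by 85 mm) begins 54 mm behind the grasp point. The pads swing forward as they close: fully open they stand 13 mm farther back than shut.
Start: joints at [1.131, 0.527, 1.433, -0, 1.181, -0.178], TCP at [0.162, 0.604, 0.248] pointing down, gripper open.
Joint ranges: [-3.08, 3.08], [-0.75, 2.2], [0.22, 2.44], [-1.43, 4.57], [0, 2.65], [-2.85, 2.85]. Speed limits (rad/s): [2.79, 2.79, 3.14, 3.14, 3.14, 3.14].

INTERFACE

Orientations are given as a rotation vector (axis times angle).
In Python, from bench import * gives the robot as it stands. The module is installed in compiled form; this text tells all that it offers.
- The arm moves only by the shell command python3 -m inch 'ROWS' [OPENING] [FORCE]. ROWS is JSON, a list that holds one entry, the list of rows, each a list of 4 numbers: the shift along the tool's x, y, z in m, then the turn about the tool's z in degrees. A call has exactly 10 rows; each row shifts and turns the commanded pose from where the row before left it, along the tool's axes as they then stand; what a row does not reach is not made up. A row lasts 1/10 s, in which the tool goes at most 50 mm and 8.59 degrees, less where a joint would pass 70% of its speed; a pose out of reach is approached as far as the arm can. A call with a gripper value outside its range is refused whole. OPENING is the finger opening in m, from 0 to 0.0854, set as the call begins (- or left out, the last holds). The fingers move at their own pace and stop on an object; FORCE is the grip in N (left out, the last holds). Time passes only in rows, so rows that do not move let the fingers close, or fill a call up. It gives the time, the measured TCP pose, the force, the opening and the grip force at its end, in the units of the state.
- get_state(): the state, without advancing time (a new reading comes with each control period).
- read_camera(name): name is "scene" or "top" or "wrist"; returns a dict with "frame" (420x560x3 uint8, blue, green, red), "z_map" (420x560 float32, m along the optical axis (not along the pixel's ray), 0 where there is no reading), "fovy" (degrees; the focal length in pixels is half the picture's height over the tangent of half this angle, whatever the lens; pixels are square), "cx", "cy" (the principal point, pixels), "xyz" and "attitude" of the camera in the world; the wrist camera has in their place "hand_eye" (4x4, takes a point from camera to tool coordinates, whose origin is the TCP and whose axes are the flange's). Camera axes: x right, y down, z forward; pixel columns grow to the right and rows downward; lengths in m; the calibration is good to about 2 mm. The wrist camera is an equidistant fisheye: a pixel r from the principal point sees the ray r / f radians off the axis. A picture is of the moment at which its call begins: read the wrist's pose just before it.
- job_done(): hands the job in; it is judged then, once.
The state is a dict: "time_s": time; "joints": joint angles; "qd": joint speeds; "joint_torque": joint torques, N m; "tcp_pos": TCP position; "ee_rot": TCP orientation; "force": force on the tool from outside, world axes, zero at the start; "moment": the same for the moment, N m; "opening": finger opening in m; "grasp_force": force on a finger pad.
Only numpy, scipy, OpenCV 4.12 (cv2) and the standard library are available. Lean on these libraries where they do the work, as an engineer would, in place of code of your own. Each camera call takes 0.05 s, during which the arm holds its last target. There are 200 camera calls.

TASK

Leak-test the small solenoid valve in the hand press: set it upright in the carriage's nest with its black coil end towards the carriage's knob and let go of it, then slide the carriage fully home under the ram. Then bring the hand lever down until it is level, so that the sprung seal head closes both valve ports, and hold it there: the program finishes while still holding the lever level. Do not push the lever on towards its bottom stop, which crushes the seals, and leave the other things on the bench where they are.

Things in the scene. Friction and masses are not known exactly. Their poses are not given: they have to be found in the camera images.
- valve_block: small solenoid valve standing loose on the bench: upright grey block 18 x 64 x 22 mm (x, y, z), its +y end black (the coil), with two round port stubs 8 mm across on top (up to 29 mm; on the centre line, 20.3 and 4.3 mm from the middle towards -y); about 0.08 kg, origin at the middle of its underside. It, the spacer block and the fuse box share three places at random
- valve_coil_end (a point): foot of the valve's black coil end: the middle of that end face's lower edge, 32 mm along the valve's +y from its origin
- press: hand leak-test press fixed to the bench: aluminium base 248 x 100 mm, upright 100 mm high at the back, head over the middle. Origin on the bench under the ram axis; +x along the slide towards the upright, +y to the side of the lever's grip. The head reaches 16 mm in front of the ram axis, top 100 mm above the bench; the lever's hinge pin, along x, is at (0, -32, 114) mm
- nest (a point): centre of the nest's floor on the carriage, 30 mm up; axes as the press's. Pocket 67 x 21 mm (x, y) between black walls 8 mm thick, 11 mm high, their upper half sloping out as a lead-in (3 mm all round); the long walls have 39 mm gaps in the middle for the fingers. The valve's y (coil end) must point along nest -x, to the knob. With the carriage home the nest is 12 mm in front of the ram axis
- carriage (a joint): how far the carriage is slid in, m: 0 is out (the nest centre is 102 mm in front of the ram axis), 0.090 fully home against its stop; it starts at 0 to 0.010, slides along press +x with about 1.5 N of friction and stays where it is left
- carriage_knob (a point): centre of the black ball knob on the carriage's front end, 22 mm across and 20 mm high, 62 mm above the bench on a 10 mm post, 62 mm in front of the nest centre; push or pinch it to slide the carriage
- lever (a joint): hand lever, rad: 0 at rest (it rises 0.50 rad from hinge to grip), 0.50 when level, 0.70 at its bottom stop. A return spring lifts it when let go; at the grip about 3 N start it and about 8 N hold it level. It drives the ram down 32 mm per rad; the seal head meets the valve's ports at about 0.31 rad and is then pressed back against its spring, about 8 N at level
- lever_grip (a point): middle of the black rubber grip on the lever: a round handle 19 mm thick and 74 mm long, its axis pointing at the hinge pin, 150 mm from it. It moves in a vertical plane across the press (press y and z): at rest 186 mm above the bench, level at 114 mm
- seal_head: aluminium plate 50 x 22 mm with two black rubber cups, 13 mm across, 8 mm either side of the ram axis along x, under it, on the ram; origin at the face of the cups, on the ram axis; 69 mm above the bench at rest, 10 mm above the ports of a seated valve
- spacer_block: plain ground steel block with two holes, 20 x 50 x 25 mm, loose, to be left alone; origin at the middle of its underside
- fuse_box: small box with a blue bottom and clear lid, 38 x 59 x 20 mm, loose, to be left alone; origin at the middle of its underside
- caliper: digital caliper, 62 x 160 x 13 mm, lying loose on the bench's front edge, to be left alone; origin at the middle of its underside
- die_box_1: flat black box 54 x 53 x 14 mm, loose, to be left alone; origin at the middle of its underside
- screw_tray: black tray of screws 62 x 95 x 15 mm on the mat, loose, to be left alone; origin at the middle of its underside
- spare_lens: black lens 38 mm across, 58 mm high, standing loose behind the vice, to be left alone; origin at the middle of its underside

How it is judged:
On the way, in this order (a step that is already met when the one before it is completed fails the run):
1. the valve sits in the nest, down on its floor and the right way round, let go, with the carriage still out (x of valve_block in the frame of nest between -0.003 and 0.003 m and y of valve_block in the frame of nest between -0.003 and 0.003 m and z of valve_block in the frame of nest below 0.002 m and angle between valve_block's own z axis and vertical below 0.06 rad and x of valve_coil_end in the frame of nest below -0.025 m and contact force between the fingers and valve_block below 0.05 N and value of joint carriage below 0.05 m), for 0.3 s.
2. the carriage is fully home under the ram with the valve seated in its nest (x of valve_block in the frame of nest between -0.003 and 0.003 m and y of valve_block in the frame of nest between -0.003 and 0.003 m and z of valve_block in the frame of nest below 0.002 m and angle between valve_block's own z axis and vertical below 0.06 rad and x of valve_coil_end in the frame of nest below -0.025 m and value of joint carriage above 0.086 m), for 0.2 s.
3. the lever is brought down level, with the seal head pressing on the valve (value of joint lever between 0.42 and 0.58 rad and contact force between seal_head and valve_block between 4 and 14 N), for 0.3 s.
At the end, for the whole second after the job is handed in: valve flat on the nest floor, within 3 mm of its centre, coil end to the knob, fingers off it; carriage over 0.086 m; lever held at 0.42 to 0.58 rad (level is 0.50), touched by the robot with over 1.5 N; seal head on the valve with 4 to 14 N (all of step 2 and all of step 3 and contact force between any of the fingers, the arm and lever above 1.5 N and contact force between the fingers and valve_block below 0.05 N); the arm keeps its last pose, push and grip.
It fails at once if the lever is pushed far past level, towards its bottom stop (value of joint lever above 0.63 rad).
It fails at once if another loose thing on the bench is moved by more than 25 mm (distance of any of spacer_block, fuse_box, caliper, die_box_1, screw_tray, spare_lens from where it was at the start of the episode above 0.025 m).
It also fails if it takes over 69 s, if anything falls off the work surface, if the arm or the gripper's body presses on something with over 40 N, if the wrist force passes 120 N, or if a joint passes its speed limit or range.

## Working session

There is one attempt and no reset: what is moved stays moved. The work goes in short steps, Python scripts to look and compute and a shell command to move; the robot and the scene stay as the last step left them, time stands still between calls to the robot, and variables do not carry over. Pictures are saved under pics/ and viewed, at most 13 in all, crops included, and the job is handed in when it is done.

```bash
mkdir -p pics; cat > h.py <<'E'
from bench import *
import numpy as np, cv2
from scipy.spatial.transform import Rotation as R
def snap(name,fn):
    s=get_state(); c=read_camera(name); cv2.imwrite('pics/'+fn+'.png',c['frame'])
    c['s']=s; np.save('pics/'+fn+'.npy',c,allow_pickle=True); return c
def load(fn): return np.load('pics/'+fn+'.npy',allow_pickle=True).item()
def pose(c):
    if 'hand_eye' in c:
        T=np.eye(4);T[:3,:3]=R.from_rotvec(c['s']['ee_rot']).as_matrix();T[:3,3]=c['s']['tcp_pos'];return T@np.array(c['hand_eye'])
    T=np.eye(4);a=np.array(c['attitude']);T[:3,:3]=a if a.shape==(3,3) else R.from_rotvec(a).as_matrix();T[:3,3]=c['xyz'];return T
def ray(c,u,v):
    f=210/np.tan(np.radians(c['fovy'])/2);x,y=u-c['cx'],v-c['cy']
    if 'hand_eye' in c:
        r=np.hypot(x,y)+1e-9;t=r/f;d=np.array([x/r*np.tan(t),y/r*np.tan(t),1])
    else:d=np.array([x/f,y/f,1])
    return d
def px(c,u,v,z=None):
    T=pose(c);d=ray(c,u,v)
    if z is None: return T[:3,:3]@(d*c['z_map'][int(round(v)),int(round(u))])+T[:3,3]
    w=T[:3,:3]@d;return T[:3,3]+w*(z-T[2,3])/w[2]
E
python3 - <<'E'
from h import *
for n in('scene','top'):
    c=snap(n,n+'0');print(n,c['fovy'],c['cx'],c['cy'],c['xyz'],c['attitude'])
s=get_state();print(s)
a=[cv2.resize(load(n+'0')['frame'],(800,600)) for n in('scene','top')]
for n,i in zip(('scene','top'),a):cv2.imwrite(f'pics/{n}0b.png',i)
E
```

```text
scene 53.80733185144062 278.17155387482 200.8437592311869 [-0.20784566 -0.45985692  0.57145805] [-1.87566237  0.85496389 -0.55511155]
top 42.34577438648673 276.0522220543132 206.2521212081056 [0.21344025 0.10982612 1.39869169] [-2.08510727  2.14716887 -0.2222928 ]
{'time_s': 0.1, 'joints': array([ 1.13050315e+00,  5.28387686e-01,  1.43378159e+00, -2.14795735e-05,
        1.18141294e+00, -1.78500196e-01]), 'qd': array([ 0.00068199, -0.00116393, -0.00148395,  0.00227627, -0.00022114,
       -0.00048126]), 'joint_torque': array([ 7.92705396e-05, -4.43306923e+01, -1.78586107e+01, -2.57933480e-04,
        3.88835615e-03, -1.67278245e-05]), 'tcp_pos': array([0.16146718, 0.60314204, 0.24742019]), 'ee_rot': array([-4.09960628e-01, -3.11413563e+00,  2.98574493e-03]), 'force': array([-0.13464062, -0.03119977,  0.27547537]), 'moment': array([-0.03863687,  0.02483406, -0.07517214]), 'grasp_force': 0.0, 'opening': 0.08558970570351992}
```

View pics/scene0b.png

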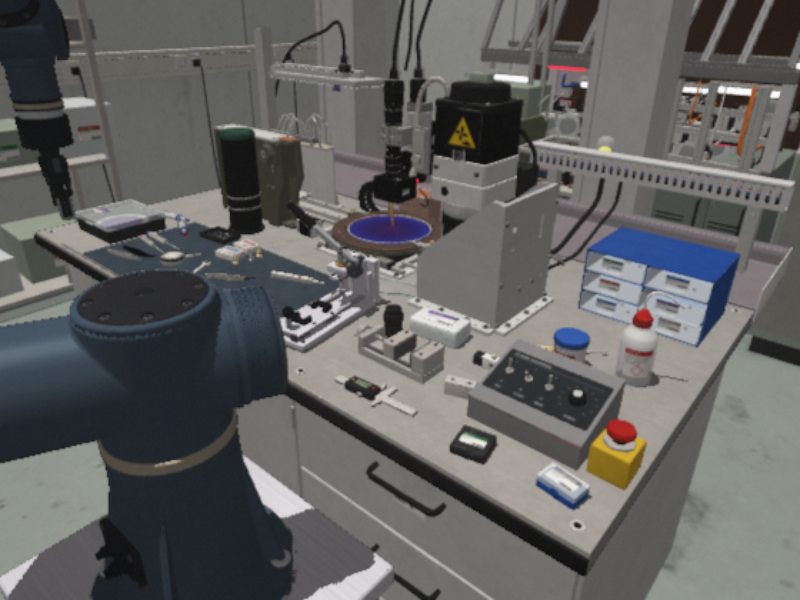

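View pics/top0b.png

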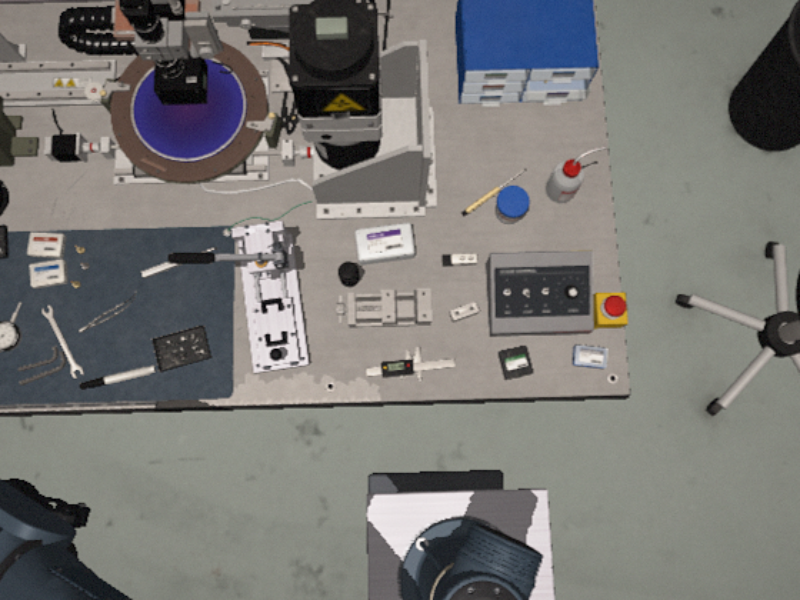

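The top picture (800x600) shows the valve at about (460,259) with its black end to the left. The press carriage runs from the knob (277,353) to the head (265,255), and the grip is at (190,258). The spacer is at (464,312).

```bash
python3 - <<'E'
from h import *
f=load('top0')['frame']
a=cv2.resize(f[148:268,110:230],(600,600),interpolation=cv2.INTER_CUBIC)
b=cv2.resize(f[170:194,305:337],(200,150),interpolation=cv2.INTER_CUBIC)
o=np.zeros((600,800,3),np.uint8);o[:,:600]=a;o[:150,600:]=b
cv2.imwrite('pics/crop1.png',o)
c=load('top0')
for u,v in[(322,181),(194,247),(133,181)]:print(px(c,u,v))
E
```

```text
[ 0.56211133 -0.02406252  0.02205149]
[0.3913411  0.30338889 0.0720247 ]
[0.5302247  0.42445271 0.19731111]
```

View pics/crop1.png

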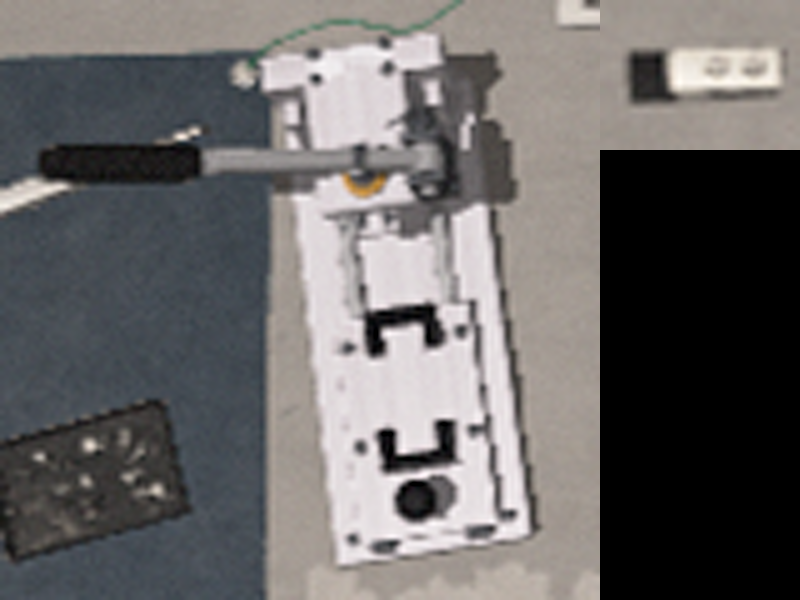

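The crop shows the nest bracket corners at about (364,315), (440,305), (455,462) and (385,472), and the grip from (40,160) to (200,160). In the inset, the valve runs from (630,77) to (783,70), coil on the left.

```bash
cat >> h.py <<'E'
def plan(p,psi):
    s=get_state();M=R.from_rotvec(s['ee_rot']).as_matrix();d=np.array(p)-s['tcp_pos']
    y=np.degrees(np.arctan2(M[1,1],M[0,1]))
    print('tcp',s['tcp_pos'].round(4),'yaw',y.round(2),'tilt',M[:,2].round(3));t=(y-psi)
    # shift expressed in tool axes after the turn
    a=R.from_euler('z',-t,degrees=True).as_matrix()@M
    print('turn',t.round(2),'then shift mm',(a.T@d*1e3).round(1),' before-turn shift',(M.T@d*1e3).round(1))
E
python3 - <<'E'
from h import *
c=load('top0')
g=lambda u,v,z:px(c,110+u/5,148+v/5,z)
q=np.array([g(364,315,.041),g(440,305,.041),g(455,462,.041),g(385,472,.041)])
n=q.mean(0);d=(q[0]+q[1]-q[2]-q[3])[:2];a=np.degrees(np.arctan2(d[1],d[0]))
print('nest',n,'pressyaw',a,np.linalg.norm(d)/2)
print('knob',g(415,500,.07),'grip ends',g(40,162,.2),g(200,162,.17))
h=lambda u,v:px(c,305+(u-600)/6.25,170+v/6.25,.022)
l,r=h(631,77),h(783,69);print(l,r,np.linalg.norm(l-r),'yaw',np.degrees(np.arctan2(*(l-r)[[1,0]])))
m=(l+r)/2;plan([*(m[:2]-[.0,0]),.13],np.degrees(np.arctan2(*(l-r)[[1,0]]))-90)
he=np.array(c.get('hand_eye',0));w=snap('wrist','w0');print(w['hand_eye'],w['fovy'])
E
```

```text
nest [0.45024946 0.31255826 0.041     ] pressyaw 6.522365614913495 0.08160097998061992
knob [0.38920734 0.30614217 0.07      ] grip ends [0.53191638 0.45792625 0.2       ] [0.53772351 0.3919689  0.17      ]
[0.55947823 0.00760471 0.022     ] [ 0.56108476 -0.05621558  0.022     ] 0.06384051004613553 yaw 91.441986667539
tcp [0.1615 0.6031 0.2474] yaw 75.0 tilt [-0.001 -0.002 -1.   ]
turn 73.56 then shift mm [-637.3  383.1  116.5]  before-turn shift [-547.7 -502.6  118.2]
[[-1.78643227e-05 -9.48492768e-01 -3.16798782e-01  8.19633523e-02]
 [ 9.99999821e-01 -2.06196576e-04  5.60960621e-04 -5.43666307e-04]
 [-5.97389916e-04 -3.16798716e-01  9.48492602e-01 -1.26066699e-01]
 [ 0.00000000e+00  0.00000000e+00  0.00000000e+00  1.00000000e+00]] 65.70646984690485
```

```bash
python3 -m inch '[[[0,0,0,8],[0,0,0,8],[0,0,0,8],[0,0,0,8],[0,0,0,8],[0,0,0,8],[0,0,0,8],[0,0,0,8],[0,0,0,8],[0,0,0,1.5]]]' 0.05 30
python3 -m inch '[[[-0.032,0.019,0,0],[-0.032,0.019,0,0],[-0.032,0.019,0,0],[-0.032,0.019,0,0],[-0.032,0.019,0,0],[-0.032,0.019,0,0],[-0.032,0.019,0,0],[-0.032,0.019,0,0],[-0.032,0.019,0,0],[-0.032,0.019,0,0]]]'
python3 -m inch '[[[-0.032,0.019,0,0],[-0.032,0.019,0,0],[-0.032,0.019,0,0],[-0.032,0.019,0,0],[-0.032,0.019,0,0],[-0.032,0.019,0.02,0],[-0.032,0.019,0.025,0],[-0.032,0.019,0.025,0],[-0.032,0.019,0.025,0],[-0.029,0.022,0.021,0]]]'
python3 -m inch '[[[0,0,0,0],[0,0,0,0],[0,0,0,0],[0,0,0,0],[0,0,0,0],[0,0,0,0],[0,0,0,0],[0,0,0,0],[0,0,0,0],[0,0,0,0]]]'
python3 - <<'E'
from h import *
c=snap('wrist','w1');cv2.imwrite('pics/w1b.png',cv2.resize(c['frame'],(800,600),interpolation=cv2.INTER_CUBIC))
plan([.5603,-.0243,.02],1.44)
E
```

```text
time_s: 1.15
tcp_pos: [0.1616, 0.6035, 0.2479]
ee_rot: [2.193, 2.249, -0.001]
force: [-0.4, -0.9, -1.0]
opening: 0.0499
grasp_force: 0.0
time_s: 2.15
tcp_pos: [0.3606, 0.2875, 0.2484]
ee_rot: [2.189, 2.253, 0.0]
force: [0.2, 1.3, 0.3]
opening: 0.05
grasp_force: 0.0
time_s: 3.15
tcp_pos: [0.5612, -0.0246, 0.1308]
ee_rot: [-2.189, -2.251, 0.001]
force: [-0.5, 1.0, 0.4]
opening: 0.05
grasp_force: 0.0
time_s: 4.15
tcp_pos: [0.5612, -0.0231, 0.1323]
ee_rot: [-2.192, -2.25, 0.0]
force: [-0.0, -0.6, -0.1]
opening: 0.0499
grasp_force: 0.0
tcp [ 0.5612 -0.0231  0.1322] yaw 1.5 tilt [-0.  0. -1.]
turn 0.06 then shift mm [ -1.2  -0.9 112.2]  before-turn shift [ -1.2  -0.9 112.2]
```

View pics/w1b.png

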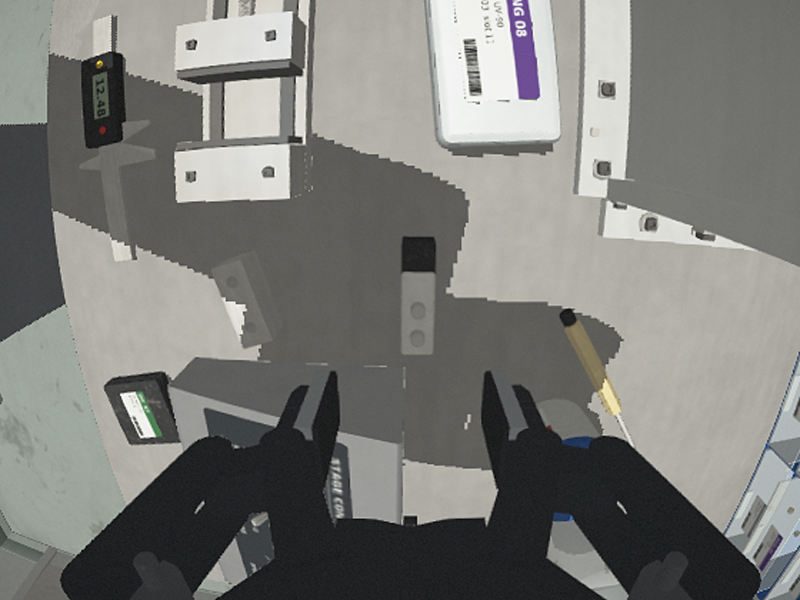

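The wrist picture shows the valve at (402–435, 237–354), coil towards the top, between the fingers at (335,..) and (487,..).

```bash
python3 - <<'E'
from h import *
c=load('w1');g=lambda u,v:px(c,u*.7,v*.7,.022)
for u,v in[(402,239),(435,239),(402,354),(434,354),(418,310),(418,338)]:print(g(u,v),px(c,u*.7,v*.7))
E
```

```text
[0.55561728 0.01137907 0.022     ] [0.55535489 0.00720781 0.00084213]
[0.57268792 0.01185334 0.022     ] [0.57395645 0.00771548 0.00079571]
[ 0.5569719  -0.05390737  0.022     ] [ 0.5568332  -0.06375045  0.00120657]
[ 0.57494635 -0.05346358  0.022     ] [ 5.76467075e-01 -6.37983499e-02  8.09343164e-05]
[ 0.56510085 -0.02738743  0.022     ] [ 0.56489663 -0.02472698  0.02936622]
[ 0.56563227 -0.04387018  0.022     ] [ 0.56543687 -0.041061    0.02851924]
```

```bash
python3 -m inch '[[[0.001,0.001,0.014,0],[0.001,0.001,0.014,0],[0,0,0.014,0],[0,0,0.014,0],[0,0,0.014,0],[0,0,0.014,0],[0,0,0.014,0],[0,0,0.01,0],[0,0,0.004,0],[0,0,0,0]]]'
python3 -m inch '[[[0,0,0,0],[0,0,0,0],[0,0,0,0],[0,0,0,0],[0,0,0,0],[0,0,0,0],[0,0,0,0],[0,0,0,0],[0,0,0,0],[0,0,0,0]]]' 0.005 30
python3 -m inch '[[[0,0,-0.01,0],[0,0,-0.01,0],[0,0,-0.015,0],[0,0,-0.015,0],[0,0,-0.015,0],[0,0,-0.015,0],[0,0,-0.015,0],[0,0,-0.015,0],[0,0,0,0],[0,0,0,0]]]'
python3 - <<'E'
from h import *
plan([.447,.3122,.15],96.5)
c=snap('wrist','w2');cv2.imwrite('pics/w2b.png',cv2.resize(c['frame'][120:330,140:420],(800,600),interpolation=cv2.INTER_CUBIC))
E
```

```text
time_s: 5.2
tcp_pos: [0.5629, -0.021, 0.0196]
ee_rot: [-2.192, -2.25, 0.001]
force: [0.1, -0.5, 0.9]
opening: 0.0499
grasp_force: 0.0
time_s: 6.2
tcp_pos: [0.5638, -0.0211, 0.0211]
ee_rot: [2.191, 2.249, 0.001]
force: [-0.2, -0.1, 4.7]
opening: 0.0174
grasp_force: 31.3
time_s: 7.2
tcp_pos: [0.5632, -0.021, 0.131]
ee_rot: [2.191, 2.25, 0.001]
force: [-0.4, 0.3, -0.9]
opening: 0.0171
grasp_force: 30.5
tcp [ 0.5632 -0.021   0.131 ] yaw 1.5 tilt [ 0.001 -0.    -1.   ]
turn -95.0 then shift mm [ 77.8 344.2 -18.7]  before-turn shift [ 336.1 -107.4  -19.2]
```

View pics/w2b.png

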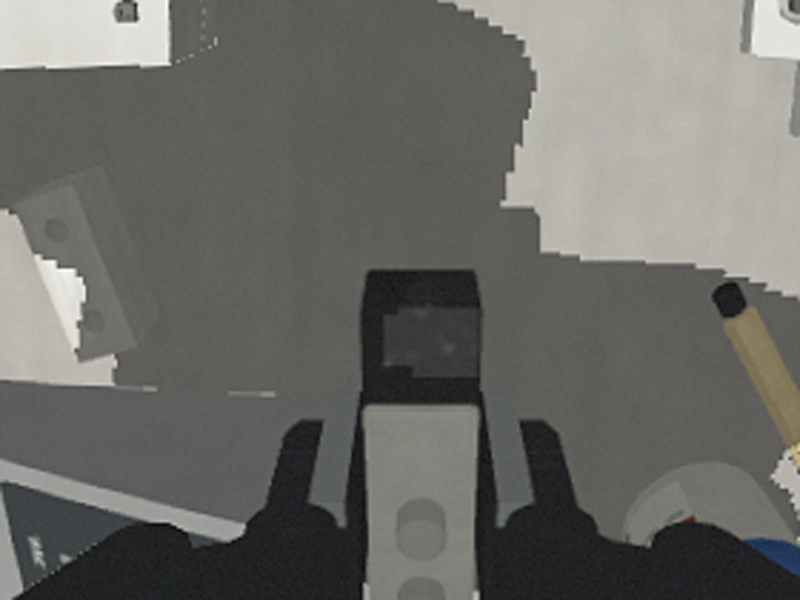

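```bash
python3 -m inch '[[[0,0,-0.002,-8.5],[0,0,-0.002,-8.5],[0,0,-0.002,-8.5],[0,0,-0.002,-8.5],[0,0,-0.002,-8.5],[0,0,-0.002,-8.5],[0,0,-0.002,-8.5],[0,0,-0.002,-8.5],[0,0,-0.002,-8.5],[0,0,-0.002,-8.5]]]'
python3 -m inch '[[[0,0,0,-5],[0,0,0,-5],[0,0,0,0],[0.01,0.02,0,0],[0.01,0.04,0,0],[0.01,0.045,0,0],[0.01,0.045,0,0],[0.01,0.045,0,0],[0.01,0.045,0,0],[0.01,0.04,0,0]]]'
python3 -m inch '[[[0.008,0.035,0,0],[0,0.02,0,0],[0,0.01,0,0],[0,0,0,0],[0,0,0,0],[0,0,0,0],[0,0,0,0],[0,0,0,0],[0,0,0,0],[0,0,0,0]]]'
python3 - <<'E'
from h import *
c=load('w2');H=np.array(c['hand_eye'])
def tz(x,y,z):
    d=H[:3,:3]@ray(c,140+x/2.857,120+y/2.857);o=H[:3,3];return o+d*(z-o[2])/d[2]
print('coil low',tz(423,270,.021),'coil top',tz(423,307,-.001),'port',tz(421,508,-.008), 'grey edge',tz(421,405,-.001))
plan([.447,.3122,.15],96.5)
c=snap('wrist','w3');cv2.imwrite('pics/w3b.png',cv2.resize(c['frame'],(800,600),interpolation=cv2.INTER_CUBIC))
E
```

```text
time_s: 8.25
tcp_pos: [0.5624, -0.0209, 0.1493]
ee_rot: [-0.086, -3.138, -0.001]
force: [0.9, 0.1, -1.1]
opening: 0.0173
grasp_force: 30.5
time_s: 9.25
tcp_pos: [0.4607, 0.251, 0.1498]
ee_rot: [0.175, -3.136, 0.0]
force: [0.1, 0.0, -0.8]
opening: 0.0176
grasp_force: 30.5
time_s: 10.25
tcp_pos: [0.4468, 0.3127, 0.1504]
ee_rot: [-0.177, 3.137, -0.0]
force: [-0.1, 0.2, -1.3]
opening: 0.0172
grasp_force: 30.5
coil low [ 2.91917159e-02 -7.30345230e-05  2.10000000e-02] coil top [ 0.03127504 -0.00014333 -0.001     ] port [ 0.00110654 -0.00042632 -0.008     ] grey edge [ 0.01525424 -0.00042626 -0.001     ]
tcp [0.4468 0.3127 0.1504] yaw 96.47 tilt [ 0. -0. -1.]
turn -0.03 then shift mm [-0.2 -0.5  0.4]  before-turn shift [-0.2 -0.5  0.4]
```

View pics/w3b.png

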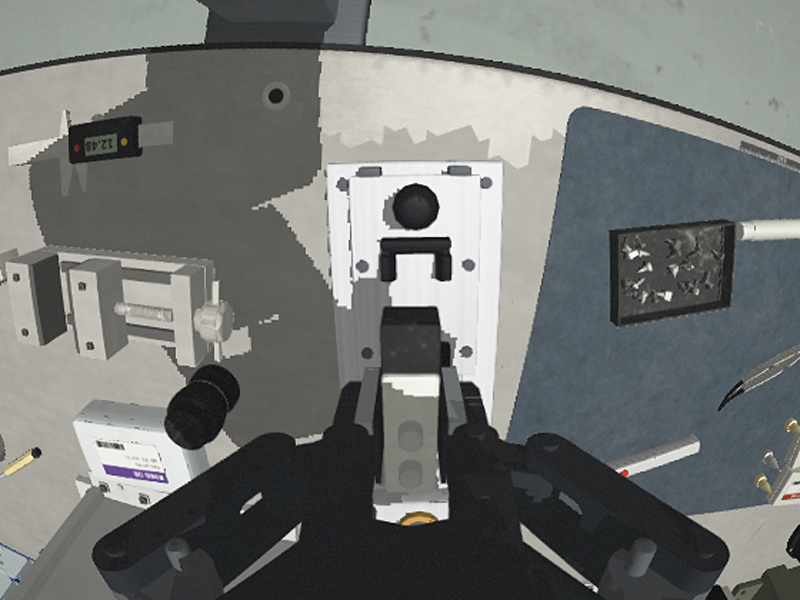

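The picture shows the carriage: knob at (416,206), the front nest wall with its ends at (381..452, 239..282), and the held valve below it, lined up. I'll read the nest walls from the depth map.

```bash
python3 - <<'E'
from h import *
c=load('w3');T=pose(c)
s=c['s'];M=R.from_rotvec(s['ee_rot']).as_matrix()
def tl(u,v):
    w=px(c,u,v);t=M.T@(w-s['tcp_pos']);return t[0]*1e3,t[1]*1e3,w[2]*1e3
print('col 291');
for v in list(range(125,200,2)):print(v,'%.1f %.1f %.1f'%tl(291,v),c['frame'][v,291].mean().round())
print('row 190')
for u in range(258,325,2):print(u,'%.1f %.1f %.1f'%tl(u,190),c['frame'][190,u].mean().round())
E
```

```text
col 291
125 66.2 2.8 30.9 238.0
127 64.7 2.8 31.0 249.0
129 65.8 2.4 65.7 22.0
131 64.8 2.3 68.8 33.0
133 63.6 2.3 70.2 38.0
135 62.5 2.3 71.9 35.0
137 61.4 2.3 73.8 51.0
139 60.1 2.3 72.7 68.0
141 58.9 2.3 73.4 64.0
143 57.6 2.3 73.3 58.0
145 56.2 2.3 72.0 56.0
147 55.0 2.3 72.9 53.0
149 53.6 2.3 72.0 50.0
151 52.4 2.3 72.3 48.0
153 51.1 2.3 72.5 42.0
155 49.6 2.3 71.1 36.0
157 48.2 2.4 70.6 34.0
159 47.0 2.4 70.9 25.0
161 82.1 -0.3 276.4 166.0
163 37.0 2.9 30.9 239.0
165 35.5 2.9 31.2 220.0
167 35.3 2.8 38.0 19.0
169 34.4 2.8 41.2 50.0
171 32.6 2.8 39.9 52.0
173 31.4 2.8 41.3 47.0
175 29.9 2.8 41.5 38.0
177 27.4 2.8 37.1 113.0
179 24.1 2.9 29.7 240.0
181 22.7 2.9 30.3 236.0
183 20.9 3.0 29.5 236.0
185 19.3 3.0 29.7 235.0
187 17.8 3.0 30.2 236.0
189 16.4 2.9 31.0 236.0
191 14.5 3.0 30.0 235.0
193 13.3 2.9 31.6 236.0
195 11.0 3.0 29.1 235.0
197 9.7 3.0 30.5 235.0
199 8.1 3.0 30.5 235.0
row 190
258 15.0 -23.1 28.7 238.0
260 15.2 -21.5 29.3 234.0
262 15.4 -19.8 30.3 233.0
264 15.6 -18.2 31.0 112.0
266 15.6 -16.6 30.9 72.0
268 17.9 -14.5 39.6 41.0
270 18.4 -12.9 41.1 48.0
272 18.0 -11.5 39.9 36.0
274 18.4 -9.9 41.2 35.0
276 17.7 -8.5 38.8 20.0
278 15.5 -7.2 30.8 222.0
280 15.4 -5.7 30.3 234.0
282 15.5 -4.1 30.7 232.0
284 15.4 -2.5 30.2 235.0
286 15.7 -1.0 31.2 237.0
288 15.5 0.6 30.5 239.0
290 15.2 2.2 29.7 237.0
292 15.2 3.8 29.6 234.0
294 15.6 5.3 31.1 237.0
296 15.5 6.9 30.7 239.0
298 15.2 8.5 29.7 237.0
300 15.6 10.0 31.0 237.0
302 15.6 11.5 31.2 205.0
304 16.5 12.9 34.4 91.0
306 17.7 14.2 38.7 30.0
308 18.3 15.6 40.8 29.0
310 18.1 17.2 40.1 43.0
312 18.5 18.6 41.5 46.0
314 18.3 20.1 40.7 44.0
316 15.5 22.6 30.4 172.0
318 15.5 24.2 30.4 239.0
320 15.4 25.8 30.0 235.0
322 15.7 27.3 31.1 233.0
324 15.3 29.0 29.6 233.0
```

```bash
python3 - <<'E'
from h import *
c=load('w3');a=cv2.resize(c['frame'][105:225,210:370],(800,600),interpolation=cv2.INTER_CUBIC);cv2.imwrite('pics/w3c.png',a)
E
```

```text
(no output)
```

View pics/w3c.png

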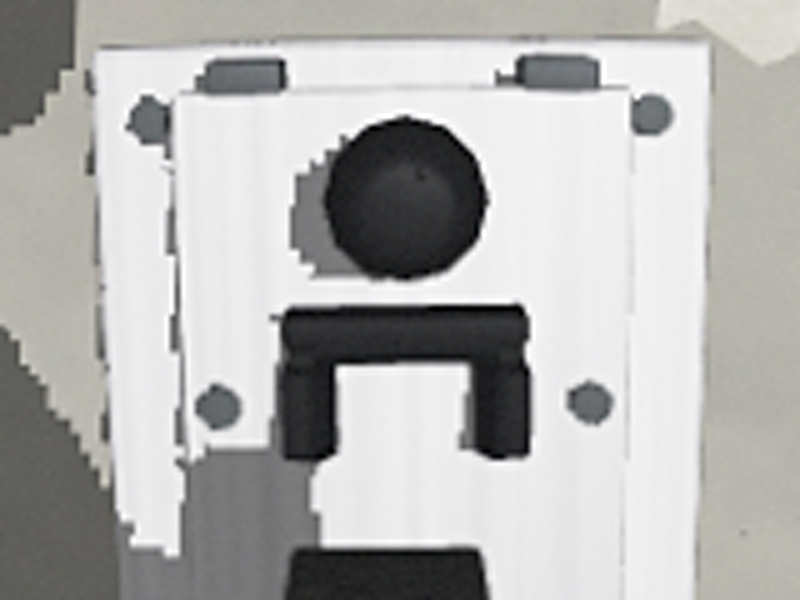

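The enlarged crop puts the knob at (406,198), the front wall at (283–530, 305–460) and the side walls' inner edges at about x 335 and 470. In the tool frame the nest is about -6.8 mm in x and +2.6 mm in y from the TCP.

```bash
python3 -m inch '[[[-0.003,0.0015,0.01,0],[-0.0026,0.0014,0.01,0],[0,0,0.01,0],[0,0,0.01,0],[0,0,0.01,0],[0,0,0.01,0],[0,0,0.01,0],[0,0,0.01,0],[0,0,0.004,0],[0,0,0,0]]]'
python3 -m inch '[[[0,0,0.0015,0],[0,0,0.0015,0],[0,0,0.0015,0],[0,0,0.0015,0],[0,0,0.0015,0],[0,0,0,0],[0,0,0,0],[0,0,0,0],[0,0,0,0],[0,0,0,0]]]'
python3 - <<'E'
from h import *
s=get_state();print(s['force'],s['tcp_pos'])
c=snap('wrist','w4');cv2.imwrite('pics/w4b.png',cv2.resize(c['frame'][130:370,120:440],(800,600),interpolation=cv2.INTER_CUBIC))
E
```

```text
time_s: 11.3
tcp_pos: [0.4515, 0.3162, 0.0655]
ee_rot: [0.178, -3.135, 0.001]
force: [0.3, 0.1, -1.0]
opening: 0.0174
grasp_force: 30.5
time_s: 12.3
tcp_pos: [0.4519, 0.3165, 0.0589]
ee_rot: [-0.178, 3.136, 0.0]
force: [0.8, 0.7, -1.1]
opening: 0.0174
grasp_force: 30.5
[ 0.76446961  0.72511082 -1.05539612] [0.45192125 0.31648967 0.05885075]
```

View pics/w4b.png

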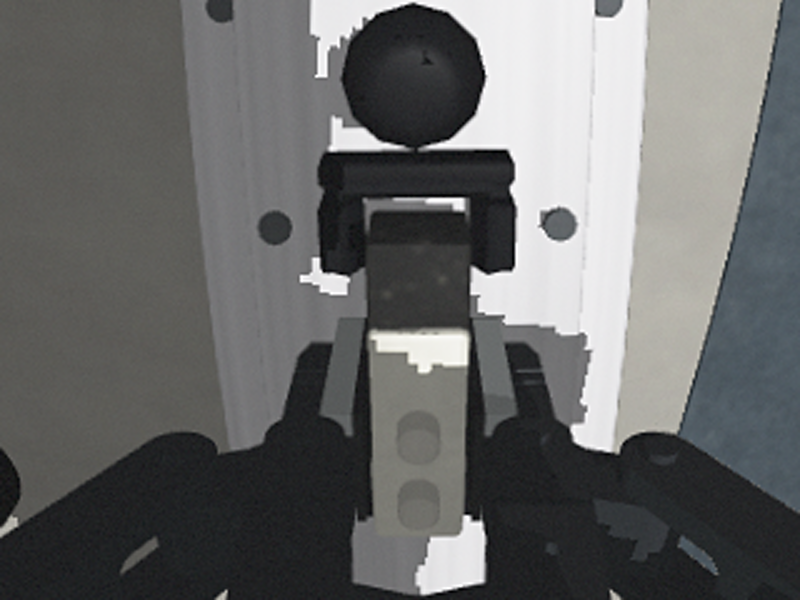

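Valve just entering the lead-in, centred sideways. Between the wall's inner lip (row 196) and the coil end (row 211) there is a small gap to quantify.

```bash
python3 - <<'E'
from h import *
c=load('w4');s=c['s'];M=R.from_rotvec(s['ee_rot']).as_matrix()
def t(x,y,z):
    w=px(c,120+x/2.5,130+y/2.5,z);return (M.T@(w-s['tcp_pos'])*1e3).round(1)
print('lip',t(416,196,.041),'outer',t(416,151,.041),'coil low',t(418,211,.0378),'coil up',t(418,240,.0598))
print('lat',t(321,170,.041),t(514,170,.041),'valve',t(370,213,.0378),t(467,213,.0378),'knob',t(414,76,.062))
E
```

```text
lip [34.2 -0.5 17.8] outer [42.9 -0.5 17.8] coil low [30.1 -0.1 21. ] coil up [32.8 -0.2 -1. ]
lat [ 39.3 -18.1  17.8] [39.3 17.7 17.8] valve [29.7 -9.4 21. ] [29.7  9.3 21. ] knob [60.6 -0.8 -3.2]
```

```bash
python3 - <<'E'
from h import *
for n,sx,(ox,oy),cols in(('w4',2.5,(120,130),[(x,y) for x in(382,456) for y in(255,285,315,360,400,440,480,520)]),):
    c=load(n);s=c['s'];M=R.from_rotvec(s['ee_rot']).as_matrix()
    P=[]
    for x,y in cols:
        u,v=ox+x/sx,oy+y/sx
        P.append(np.mean([M.T@(px(c,u+a,v+b)-s['tcp_pos'])*1e3 for a in(-1,0,1) for b in(-1,0,1)],0))
    P=np.array(P);print(P.round(1));print(np.linalg.lstsq(np.c_[P[:,:2],np.ones(len(P))],P[:,2],rcond=None)[0])
E
```

```text
[[ 29.4  -6.3   0.7]
 [ 30.2  -5.6 -13.1]
 [ 18.1  -6.4   0.6]
 [ 10.2  -6.5  -1.3]
 [  1.8  -6.7  -1.5]
 [ -7.1  -6.9  -1.5]
 [-16.8  -7.1  -1.4]
 [-27.3  -7.3  -1.3]
 [ 29.4   6.2   0.8]
 [ 23.8   6.4   0.8]
 [ 18.3   6.4   0.2]
 [ 10.2   6.5  -1.4]
 [  1.6   6.7  -1.1]
 [ -7.1   6.9  -1.5]
 [-16.9   7.1  -1.3]
 [-27.2   7.4  -1.4]]
[-0.01661271  0.11082595 -1.40958978]
```

```bash
python3 -m inch '[[[-0.001,0,0,0],[0,0,0.001,0],[0,0,0.001,0],[0,0,0.001,0],[0,0,0.001,0],[0,0,0.001,0],[0,0,0.001,0],[0,0,0.001,0],[0,0,0,0],[0,0,0,0]]]'
python3 - <<'E'
from h import *
s=get_state();print(s['force'],s['moment'],s['tcp_pos'])
E
```

```text
time_s: 13.35
tcp_pos: [0.4529, 0.3166, 0.0518]
ee_rot: [0.178, -3.136, 0.0]
force: [-0.2, -0.2, -1.8]
opening: 0.0175
grasp_force: 30.5
[-0.23650778 -0.21241249 -1.75323451] [-0.03785208 -0.00211553 -0.0048313 ] [0.45287178 0.31656092 0.05177855]
```

No wedging force. Down a last millimetre, release gently, rise.

```bash
python3 -m inch '[[[0,0,0.0005,0],[0,0,0.0005,0],[0,0,0,0],[0,0,0,0],[0,0,0,0],[0,0,0,0],[0,0,0,0],[0,0,0,0],[0,0,0,0],[0,0,0,0]]]'
python3 -m inch '[[[0,0,0,0],[0,0,0,0],[0,0,0,0],[0,0,0,0],[0,0,0,0],[0,0,0,0],[0,0,0,0],[0,0,0,0],[0,0,0,0],[0,0,0,0]]]' 0.036
python3 -m inch '[[[0,0,-0.005,0],[0,0,-0.008,0],[0,0,-0.01,0],[0,0,-0.01,0],[0,0,-0.01,0],[0,0,-0.01,0],[0,0,-0.007,0],[0,0,0,0],[0,0,0,0],[0,0,0,0]]]'
python3 - <<'E'
from h import *
c=snap('wrist','w5');cv2.imwrite('pics/w5b.png',cv2.resize(c['frame'][105:345,120:440],(800,600),interpolation=cv2.INTER_CUBIC))
plan([0,0,0],96.5)
E
```

```text
time_s: 14.35
tcp_pos: [0.453, 0.3166, 0.0511]
ee_rot: [-0.178, 3.136, 0.0]
force: [-0.7, 0.3, 5.8]
opening: 0.0178
grasp_force: 31.3
time_s: 15.35
tcp_pos: [0.4529, 0.3166, 0.0508]
ee_rot: [-0.178, 3.136, -0.0]
force: [-0.3, -0.0, 0.2]
opening: 0.036
grasp_force: 0.0
time_s: 16.35
tcp_pos: [0.4525, 0.3164, 0.1104]
ee_rot: [0.178, -3.136, 0.001]
force: [0.8, 0.5, -0.3]
opening: 0.0362
grasp_force: 0.0
tcp [0.4525 0.3164 0.1103] yaw 96.5 tilt [-0.001 -0.    -1.   ]
turn -0.0 then shift mm [ 485.3 -263.1  110.9]  before-turn shift [ 485.3 -263.1  110.9]
```

View pics/w5b.png

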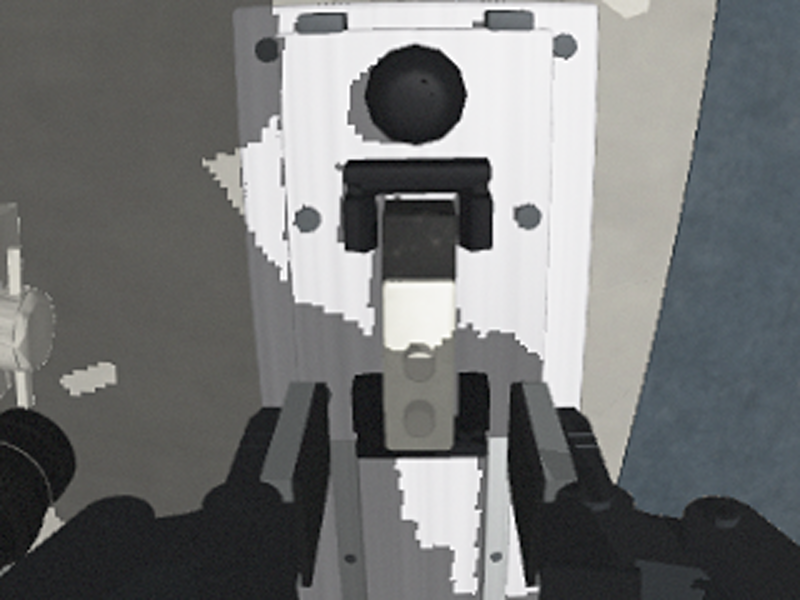

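The valve sits in the nest, seated evenly between the walls with its coil towards the knob (415,95). Next is pinching the knob.

```bash
python3 -m inch '[[[0.012,0,0,0],[0.016,0,0,0],[0.016,0,0,0],[0.012,0,0,0],[0.0055,0,0,0],[0,0,0.012,0],[0,0,0.012,0],[0,0,0.012,0],[0,0,0.011,0],[0,0,0,0]]]'
python3 -m inch '[[[0,0,0,0],[0,0,0,0],[0,0,0,0],[0,0,0,0],[0,0,0,0],[0,0,0,0],[0,0,0,0],[0,0,0,0],[0,0,0,0],[0,0,0,0]]]' 0.01 30
python3 - <<'E'
from h import *
c=load('w5');s=c['s'];M=R.from_rotvec(s['ee_rot']).as_matrix()
k=px(c,120+415/2.5,105+94/2.5,.062);print('knob',k,M.T@(k-s['tcp_pos'])*1e3)
s=get_state();print(s['force'],s['tcp_pos'])
E
```

```text
time_s: 17.4
tcp_pos: [0.3911, 0.309, 0.0617]
ee_rot: [0.177, -3.133, 0.002]
force: [-0.3, 0.5, -0.1]
opening: 0.036
grasp_force: 0.0
time_s: 18.4
tcp_pos: [0.3916, 0.309, 0.0635]
ee_rot: [0.178, -3.136, 0.002]
force: [1.4, -5.0, -9.4]
opening: 0.0194
grasp_force: 29.6
knob [0.39171581 0.30868219 0.062     ] [61.26650765 -0.7609155  48.46086104]
[ 1.38179988 -5.03820436 -9.44784407] [0.39155385 0.30896357 0.06347954]
```

```bash
python3 -m inch '[[[-0.004,0,0,0],[-0.008,0,0,0],[-0.01,0,0,0],[-0.01,0,0,0],[-0.01,0,0,0],[-0.01,0,0,0],[-0.01,0,0,0],[-0.008,0,0,0],[-0.005,0,0,0],[0,0,0,0]]]'
python3 -m inch '[[[-0.001,0,0,0],[-0.001,0,0,0],[-0.001,0,0,0],[-0.001,0,0,0],[-0.001,0,0,0],[0,0,0,0],[0,0,0,0],[0,0,0,0],[0,0,0,0],[0,0,0,0]]]'
python3 -m inch '[[[-0.001,0,0,0],[-0.001,0,0,0],[-0.001,0,0,0],[0,0,0,0],[0,0,0,0],[0,0,0,0],[0,0,0,0],[0,0,0,0],[0,0,0,0],[0,0,0,0]]]'
```

```text
time_s: 19.4
tcp_pos: [0.468, 0.3187, 0.0636]
ee_rot: [-0.178, 3.134, 0.002]
force: [3.2, 0.1, -14.6]
opening: 0.0192
grasp_force: 29.8
time_s: 20.4
tcp_pos: [0.4711, 0.3189, 0.0636]
ee_rot: [0.178, -3.136, -0.001]
force: [-2.1, 4.3, -17.4]
opening: 0.0191
grasp_force: 29.8
time_s: 21.4
tcp_pos: [0.4743, 0.3193, 0.0636]
ee_rot: [-0.178, 3.136, 0.001]
force: [-1.5, 5.2, -17.8]
opening: 0.0191
grasp_force: 29.9
```

```bash
python3 -m inch '[[[-0.001,0,0,0],[-0.001,0,0,0],[-0.001,0,0,0],[0,0,0,0],[0,0,0,0],[0,0,0,0],[0,0,0,0],[0,0,0,0],[0,0,0,0],[0,0,0,0]]]'
python3 -m inch '[[[-0.001,0,0,0],[-0.001,0,0,0],[-0.001,0,0,0],[0,0,0,0],[0,0,0,0],[0,0,0,0],[0,0,0,0],[0,0,0,0],[0,0,0,0],[0,0,0,0]]]'
```

```text
time_s: 22.4
tcp_pos: [0.4752, 0.3194, 0.0636]
ee_rot: [0.177, -3.133, 0.0]
force: [-5.2, 5.5, -14.3]
opening: 0.0196
grasp_force: 30.1
time_s: 23.4
tcp_pos: [0.4753, 0.3194, 0.0636]
ee_rot: [0.177, -3.127, 0.002]
force: [-9.1, 6.2, -10.7]
opening: 0.0195
grasp_force: 30.4
```

```bash
python3 -m inch '[[[0.002,0,0,0],[0.002,0,0,0],[0.001,0,0,0],[0,0,0,0],[0,0,0,0],[0,0,0,0],[0,0,0,0],[0,0,0,0],[0,0,0,0],[0,0,0,0]]]' 0.04
python3 -m inch '[[[0,0,-0.01,0],[0,0,-0.015,0],[0,0,-0.02,0],[0,0,-0.02,0],[0,0,-0.025,0],[0,0,-0.025,0],[0,0,-0.025,0],[0,0,-0.025,0],[0,0,-0.02,0],[0,0,0,0]]]'
python3 - <<'E'
from h import *
c=snap('wrist','w6');plan([.5375,.4268,.245],96.5)
cv2.imwrite('pics/w6b.png',cv2.resize(c['frame'],(800,600),interpolation=cv2.INTER_CUBIC))
E
```

```text
time_s: 24.4
tcp_pos: [0.4752, 0.3191, 0.0637]
ee_rot: [0.178, -3.136, 0.0]
force: [0.5, 0.6, 0.5]
opening: 0.04
grasp_force: 0.0
time_s: 25.4
tcp_pos: [0.4769, 0.3199, 0.2526]
ee_rot: [-0.178, 3.129, 0.004]
force: [1.1, 0.7, -0.8]
opening: 0.0401
grasp_force: 0.0
tcp [0.4759 0.3194 0.2507] yaw 96.51 tilt [ 0.004  0.002 -1.   ]
turn 0.01 then shift mm [-73.4  99.7   6.1]  before-turn shift [-73.4  99.7   6.1]
```

View pics/w6b.png

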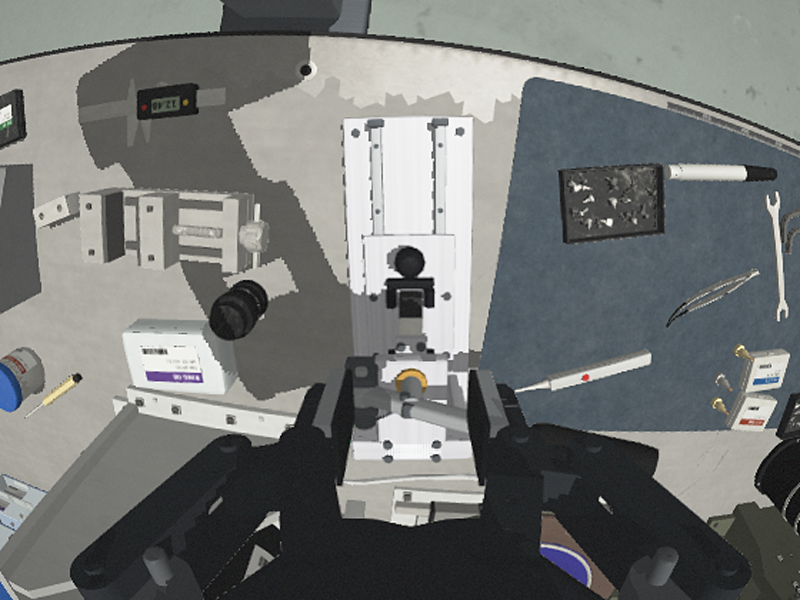

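The carriage is home under the head: knob at (410,262), valve behind it, lever running from (365,405) to (470,418). Next I move above the grip with closed fingers.

```bash
python3 -m inch '[[[-0.01,0.014,0,0],[-0.011,0.015,0,0],[-0.011,0.015,0,0],[-0.011,0.015,0,0],[-0.011,0.015,0.001,0],[-0.01,0.013,0.002,0],[-0.009,0.013,0.002,0],[0,0,0,0],[0,0,0,0],[0,0,0,0]]]' 0 20
python3 - <<'E'
from h import *
c=load('w6');s=c['s']
for u,v in[(425,413),(440,416),(455,418)]:print(px(c,u*.7,v*.7))
c=snap('wrist','w7');s=c['s'];print(s['tcp_pos'],s['opening'])
cv2.imwrite('pics/w7b.png',cv2.resize(c['frame'],(800,600),interpolation=cv2.INTER_CUBIC))
E
```

```text
time_s: 26.45
tcp_pos: [0.5356, 0.4258, 0.2431]
ee_rot: [0.178, -3.135, 0.002]
force: [-0.5, -0.1, -0.3]
opening: -0.0004
grasp_force: 0.0
[0.54386188 0.33656438 0.14533002]
[0.54290988 0.34521331 0.14868842]
[0.54137866 0.35362774 0.15191754]
[0.53563769 0.42584257 0.24306908] -0.0004424533695608143
```

View pics/w7b.png

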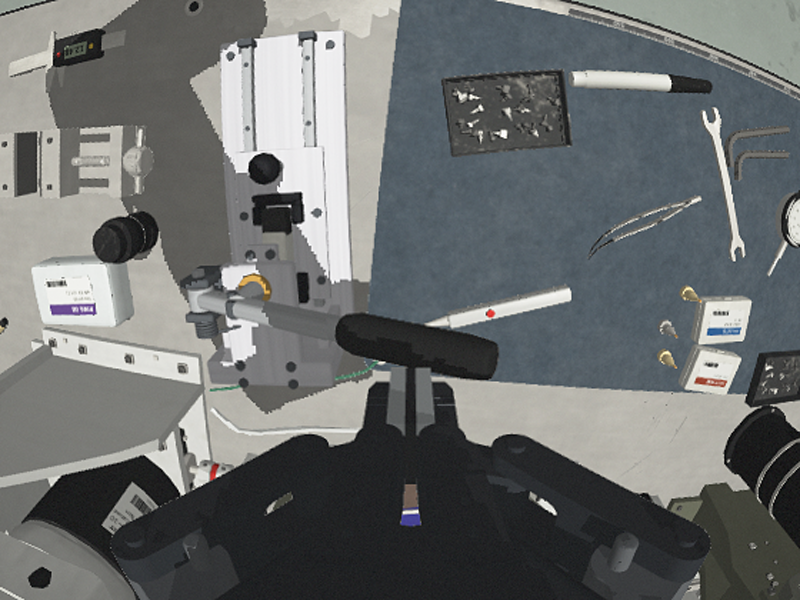

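The grip runs from (340,330) to (495,360), with the closed fingertips just beyond it at (410,375). I check the grip axis by depth before pushing.

```bash
python3 - <<'E'
from h import *
c=load('w7');s=c['s'];M=R.from_rotvec(s['ee_rot']).as_matrix();H=np.array(c['hand_eye'])
for u in(365,417,470):
    col=int(u*.7)
    for v in range(int(.7*(300+.19*(u-340))),int(.7*385),3):
        w=px(c,col,v); t=M.T@(w-s['tcp_pos'])*1e3
        if w[2]>.13:print(col,v,t.round(1),w[2].round(3))
E
```

```text
255 219 [  9.  -21.   71.7] 0.171
255 222 [  9.  -20.5  66.3] 0.177
255 225 [  8.4 -20.2  62.5] 0.181
255 228 [  6.6 -20.2  62.1] 0.181
255 231 [  5.4 -20.1  60.2] 0.183
255 234 [  4.  -20.   58.7] 0.184
255 237 [  2.3 -20.   57.9] 0.185
255 240 [  0.2 -20.1  58. ] 0.185
255 243 [ -2.1 -20.2  58.5] 0.185
255 246 [ -3.6 -20.2  57.4] 0.186
255 249 [ -7.9 -20.7  61.9] 0.181
291 226 [ 9.1  2.2 59.3] 0.184
291 229 [ 8.9  2.2 54.7] 0.188
291 232 [ 8.2  2.1 51.9] 0.191
291 235 [ 7.4  2.1 49.1] 0.194
291 238 [ 6.3  2.1 47.3] 0.196
291 241 [ 4.3  2.1 47.5] 0.196
291 244 [ 3.4  2.1 45.1] 0.198
291 247 [ 1.4  2.1 45.4] 0.198
291 250 [-0.4  2.1 45.1] 0.198
291 253 [-2.7  2.1 45.9] 0.197
291 256 [-5.1  2.1 46.6] 0.196
291 259 [11.7  1.6 10.2] 0.233
291 262 [11.4  1.6  7.8] 0.235
291 265 [11.6  1.6  4.4] 0.239
291 268 [11.7  1.5  1.5] 0.242
329 236 [ 8.8 23.8 44.1] 0.199
329 239 [ 8.5 23.4 40.7] 0.202
329 242 [ 7.4 23.3 39. ] 0.204
329 245 [ 6.  23.2 38. ] 0.205
329 248 [ 4.8 23.1 36.7] 0.206
329 251 [ 3.6 23.  35.2] 0.208
329 254 [ 2.3 22.9 34.1] 0.209
329 257 [ 0.1 23.1 34.7] 0.208
329 260 [-2.  23.3 35.2] 0.208
329 263 [-4.8 23.6 36.9] 0.206
```

```bash
python3 -m inch '[[[0,0,0.008,0],[0,0,0.008,0],[0,0,0.008,0],[0,0,0.002,0],[0,0.0015,0.005,0],[0,0.0015,0.005,0],[0,0.0015,0.005,0],[0,0.0015,0.005,0],[0,0.0015,0.005,0],[0,0.0015,0.005,0]]]'
python3 -m inch '[[[0,0.001,0.004,0],[0,0.001,0.004,0],[0,0.001,0.004,0],[0,0.001,0.004,0],[0,0.001,0.004,0],[0,0.001,0.004,0],[0,0.001,0.004,0],[0,0,0,0],[0,0,0,0],[0,0,0,0]]]'
cat > lev.py <<'E'
from h import *
import sys
c=snap('wrist',sys.argv[1]);s=c['s'];M=R.from_rotvec(s['ee_rot']).as_matrix();print(s['tcp_pos'],s['force'])
P=[]
for col in range(235,345,3):
    best=[]
    for v in range(190,265):
        w=px(c,col,v);t=M.T@(w-s['tcp_pos'])*1e3
        if -4<t[0]<9 and t[2]>12: best.append((w[2]*1e3,t[1]))
    if best: P.append((max(best)[1],max(best)[0]))
P=np.array(P);print(P.round(1).tolist())
E
python3 lev.py w8
```

```text
time_s: 27.5
tcp_pos: [0.5361, 0.4365, 0.188]
ee_rot: [-0.178, 3.135, 0.002]
force: [-1.1, 2.6, 6.0]
opening: 0.0002
grasp_force: 2.2
time_s: 28.5
tcp_pos: [0.5352, 0.4434, 0.1605]
ee_rot: [-0.178, 3.135, 0.003]
force: [-0.9, 1.1, 7.4]
opening: -0.0001
grasp_force: 3.2
[0.53517913 0.44343556 0.16045957] [-0.8623502   1.07401942  7.37847742]
[[-26.8, 139.9], [-25.3, 140.2], [-23.6, 141.2], [-22.1, 140.6], [-20.4, 141.9], [-18.9, 141.4], [-17.4, 141.4], [-15.9, 141.4], [-14.3, 142.0], [-12.7, 142.2], [-11.2, 142.2], [-9.8, 141.8], [-8.2, 142.3], [-6.8, 139.8], [-5.3, 140.0], [-3.8, 140.1], [-2.2, 140.4], [-0.7, 139.3], [0.8, 140.4], [2.2, 141.3], [3.8, 140.5], [5.3, 140.4], [6.7, 143.1], [8.2, 143.9], [9.7, 143.9], [11.1, 144.3], [12.6, 144.6], [14.1, 144.1], [15.6, 144.7], [17.0, 145.2], [18.4, 145.8], [20.0, 145.2], [21.5, 145.4], [23.0, 145.2], [24.4, 145.5], [26.0, 145.0], [27.4, 146.1]]
```

```bash
python3 -m inch '[[[0,0.0005,0.003,0],[0,0.0005,0.003,0],[0,0,0.003,0],[0,0,0.003,0],[0,0,0.003,0],[0,0,0.002,0],[0,0,0.001,0],[0,0,0,0],[0,0,0,0],[0,0,0,0]]]'
python3 lev.py w9
```

```text
time_s: 29.55
tcp_pos: [0.5349, 0.4456, 0.1431]
ee_rot: [-0.178, 3.134, 0.006]
force: [-1.9, 3.6, 7.9]
opening: 0.0
grasp_force: 4.0
[0.53492014 0.44562476 0.14306008] [-1.93087665  3.57609368  7.90654259]
[[-26.3, 126.0], [-24.7, 126.1], [-23.2, 126.6], [-21.7, 125.4], [-20.2, 125.9], [-18.7, 126.1], [-17.1, 126.2], [-15.6, 126.4], [-14.2, 126.1], [-12.6, 126.1], [-11.2, 125.8], [-9.6, 126.8], [-8.2, 125.7], [-6.7, 123.5], [-5.3, 122.8], [-3.7, 123.5], [-2.2, 123.2], [-0.7, 123.9], [0.8, 123.2], [2.2, 124.1], [3.8, 123.1], [5.2, 123.8], [6.7, 125.9], [8.2, 126.2], [9.7, 125.9], [11.1, 126.4], [12.7, 126.2], [14.2, 126.0], [15.6, 126.4], [17.2, 125.9], [18.6, 126.4], [20.1, 126.6], [21.7, 126.3], [23.2, 126.6], [24.7, 126.3], [26.2, 125.7], [27.7, 126.6]]
```

```bash
python3 -m inch '[[[0,0,0.001,0],[0,0,0.0005,0],[0,0,0,0],[0,0,0,0],[0,0,0,0],[0,0,0,0],[0,0,0,0],[0,0,0,0],[0,0,0,0],[0,0,0,0]]]'
python3 -c "from bench import *
print(job_done())"
```

```text
time_s: 30.6
tcp_pos: [0.5349, 0.4457, 0.1416]
ee_rot: [-0.178, 3.134, 0.006]
force: [-1.1, 4.5, 7.6]
opening: 0.0002
grasp_force: 4.1
the job is handed in; nothing more can be done
None
```

The job is handed in at about 31 s: the valve is seated in the nest with its coil end to the knob, the carriage was slid against its stop, and the arm is holding the lever about level with roughly 8 N; the hand-in returned no verdict.

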